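# Spring open the pigment drawer with the marbling stylus

### The job

Take the stylus out of its stand, put its needle down through the brass-ringed hole in the lid of the green cabinet and press the hidden catch gently, keeping it pressed until the drawer has sprung out; the catch is delicate and breaks if it is driven hard against its stop, and touch the cabinet and its drawer with nothing but the stylus. Then stand the stylus back in its stand, needle down and fully home, and let go. Leave the gum jar, the two paint pots and the comb where they are.

Things in the scene. Friction and masses are not known exactly. Their poses are not given: they have to be found in the camera images.
- stylus: marbling stylus, loose, 50 g, standing needle-down in its stand: a steel needle 5 mm in diameter and 70 mm long below a round wooden handle 16 mm in diameter and 77 mm long (total 147 mm) with a red band near its top. Origin at the needle's tip; its z axis points along the needle up to the handle, so the handle runs from z = 70 to 147 mm
- stylus_tip (a point): the tip of the stylus's needle (a round end), same axes as the stylus
- stand: fixed dark wooden block 66 x 66 x 76 mm with one round hole in its top, 9 mm in diameter and 72 mm deep, in which the stylus stands with the handle's lower end resting on the block's top. Origin at the centre of its underside, z up; it may stand on either side of the cabinet
- stand_hole0 (a point): centre of the mouth of the stand's hole, level with the block's top
- cabinet: fixed green pigment cabinet, 200 (x) x 160 (y) x 115 (z) mm, with one white-fronted drawer in the face that looks along its own -x, held by a hidden spring catch. Origin at the centre of its underside, z up. The lid is 6 mm thick and has a brass-ringed access hole above the catch
- access_hole (a point): centre of the mouth of the vertical access hole, level with the lid's top; same axes as the cabinet. Hole 11 mm in diameter, brass ring 24 mm across. Straight below lies the catch's flat pressing pad (26 x 30 mm), at rest 14 to 38 mm below the lid's top: its height differs each time and is not measured, so feel for it
- drawer (a joint): how far the drawer stands out of the cabinet, in m: 0 shut and caught, 0.045 fully out. Once the catch is held down the drawer's own spring pushes it out slowly (about 1 s) along the cabinet's -x, and it stays out
- drawer_front (a point): middle of the upper edge of the drawer's front, on its outer face; moves with the drawer. Its catch: the pad takes about 3 N to start it moving and about 6 to 8 N just before 6 mm of travel, where it frees the drawer; a hard stop follows at 9 mm of travel, and more than 16 N breaks it. The pad springs back up when let go
- gum_jar: amber glass jar with a white cap, 68 mm across, 95 mm tall; loose, not to be disturbed; origin at the centre of its underside
- paint_pot_blue: small glass pot with a blue cap, 52 mm across, 55 mm tall; loose, not to be disturbed; origin at the centre of its underside
- paint_pot_black: small glass pot with a black cap, 52 mm across, 55 mm tall; loose, not to be disturbed; origin at the centre of its underside
- comb: wooden marbling comb lying flat, 30 x 140 x 10 mm with fine steel teeth on one long side; loose, not to be disturbed; origin at the centre of its underside
Things that resemble listed ones, but are neither listed nor needed, are in the scene too. What is shaped like the stand but turquoise is not meant.

How it is judged:
On the way, in this order (a step that is already met when the one before it is completed fails the run):
1. the stylus is lifted clear of its stand (z of stylus_tip in the frame of stand_hole0 above 0.01 m), for 0.1 s.
2. the drawer has sprung out more than 20 mm while the needle is still down in the access hole (z of stylus_tip in the frame of access_hole below -0.012 m and horizontal distance between stylus_tip and access_hole below 0.012 m and value of joint drawer above 0.02 m), for 0.1 s.
At the end, for the whole second after the job is handed in: the drawer stands out more than 35 mm; the stylus is at rest in its stand, released, needle down more than 64 mm deep in the hole, upright within 7 degrees (value of joint drawer above 0.035 m and z of stylus_tip in the frame of stand_hole0 below -0.064 m and horizontal distance between stylus_tip and stand_hole0 below 0.008 m and angle between stylus's own z axis and vertical below 0.12 rad and linear speed of stylus below 0.02 m/s); the robot touches nothing.
It fails at once if the stylus presses on the cabinet, its catch or its drawer with more than 16 N (contact force between stylus and cabinet above 16 N).
It fails at once if the gripper or arm touches the cabinet or its drawer (more than 2 N) (contact force between any of the fingers, the arm and cabinet above 2 N).
It fails at once if the gum jar, a paint pot or the comb is moved by more than 20 mm or tipped over (distance of any of gum_jar, paint_pot_blue, paint_pot_black, comb from where it was at the start of the episode above 0.02 m or angle between any of gum_jar, paint_pot_blue, paint_pot_black, comb's own z axis and vertical above 0.4 rad).
It also fails if it takes over 59 s, if anything falls off the work surface, if the arm or the gripper's body presses on something with over 40 N, if the wrist force passes 120 N, or if a joint passes its speed limit or range.

### The arm

A 6-joint arm with a two-finger parallel gripper is mounted at the origin on the work surface. World frame = base frame: x ahead of the robot, y to its left, z up, the work surface at z = 0. Lengths are in m, angles in rad, forces in N, time in s.
With the tool pointing down it reaches from about 0.3 to 0.825 m from the base axis. Payload 5.4 kg.
Tool frame: the origin (TCP) lies between the finger pads; the fingertips stand 19 mm ahead of it and the grasp point (between the pads) is the TCP (r.finger_overhang is the distance from the TCP to the fingertips, in m); z points along the fingers, y is the direction in which the jaws open and shut (so a half turn about z gives the same grasp; the last joint's range is limited). The gripper opens to 92 mm and grips with 3 to 60 N. Pads are 20 mm wide; open, the fingers measure 128 mm over their backs; the gripper's body (75 mm by 189 mm) begins 69 mm behind the grasp point.
Start: joints at [1.066, 0.158, 1.597, -0, 1.386, -0.21], TCP at [0.167, 0.55, 0.234] pointing down, gripper open.
Joint ranges: [-2.91, 2.91], [-0.94, 2.29], [0.18, 2.7], [-1.29, 4.43], [0.17, 2.64], [-3, 3]. Speed limits (rad/s): [2.57, 2.57, 3.14, 3.14, 3.14, 3.14].

### API

Orientations are given as a rotation vector (axis times angle).
In Python, from cell import r, get_image gives the robot as it stands.
- The arm moves only by the tool send_rows, never from a script. Its argument "rows" is a list of rows, each an object of numbers: "dx", "dy", "dz": the shift along the world's x, y, z in m; "wx", "wy", "wz": the turn, a rotation vector about the world's x, y, z in rad; "hand": the opening, from 0 (shut) to 1 (fully open). In form: [{"dx": .., "dy": .., "dz": .., "wx": .., "wy": .., "wz": .., "hand": ..}, ...]. A call has 1 to 20 rows; each row shifts and turns the commanded pose from where the row before left it; what a row does not reach is not made up. A row lasts 1/10 s, in which the tool goes at most 50 mm and 8.59 degrees, less where a joint would pass 70% of its speed; a pose out of reach is approached as far as the arm can. A call with a gripper value outside its range is refused whole. The fingers move at their own pace and stop on an object; "force" is the grip in N (left out, the last holds). Time passes only in rows, so rows that do not move let the fingers close. It gives the time, the measured TCP pose, the force and the opening at its end, in the units of the state.
- r.get_state(): the state, without advancing time (a new reading comes with each control period).
- get_image(name): name is "side" or "top" or "wrist"; returns a dict with "color" (400x640x3 uint8, red, green, blue), "K" (3x3 intrinsics, pixels), "dist" ([k1, k2, p1, p2, k3] as OpenCV has them; the pictures are not rectified), "R" (3x3) and "t" (3): a world point X has camera coordinates R X + t. Camera axes: x right, y down, z forward; pixel columns grow to the right and rows downward; lengths in m; the calibration is good to about 2 mm. A picture is of the moment at which its call begins. There is no depth.
- r.hand_in(): hands the job in, once; it reports no verdict.
The state is a dict: "time": time; "joints": joint angles; "joint_velocities": joint speeds; "joint_efforts": joint torques, N m; "eef_pos": TCP position; "tcp_rot": TCP orientation; "contact_force": force on the tool from outside, world axes, zero at the start; "moment": the same for the moment, N m; "width": opening from 0.0 (shut) to 1.0 (fully open).
Only numpy, scipy, OpenCV 4.12 (cv2) and the standard library are available. Lean on these libraries where they do the work, as an engineer would, in place of code of your own. Each camera call takes 0.05 s, during which the arm holds its last target. There are 200 camera calls.

## Working session

There is one attempt and no reset: what is moved stays moved. The work goes in short steps, Python scripts to look and compute and a tool call to move; the robot and the scene stay as the last step left them, time stands still between calls to the robot, and variables do not carry over. Pictures are saved under pics/ and viewed, about 8 in all and at most 12, crops included, and the job is handed in when it is done.

Besides the shell and the picture viewer there is one more tool, called after "Request:" as name(argument=value, ...) on one line, values as JSON. send_rows: Moves the arm, as the interface text tells. Its arguments: {"type":"object","properties":{"rows":{"type":"array","items":{"type":"object","properties":{"dx":{"type":"number"},"dy":{"type":"number"},"dz":{"type":"number"},"wx":{"type":"number"},"wy":{"type":"number"},"wz":{"type":"number"},"hand":{"type":"number"}}}},"force":{"type":"number"}},"required":["rows"]}

```bash
mkdir -p pics; ls
python3 - <<'E'
from cell import r,get_image
import cv2,pickle
for n in("side","top"):
    d=get_image(n); pickle.dump(d,open(f"pics/{n}0.pkl","wb"))
    cv2.imwrite(f"pics/{n}0.png",d["color"][:,:,::-1])
    print(n,d["K"],d["dist"],d["R"],d["t"])
print(r.get_state())
E
```

```text
pics
side [[406.46826039   0.         314.41680144]
 [  0.         406.46826039 200.79103928]
 [  0.           0.           1.        ]] [-0.10139966  0.          0.          0.          0.        ] [[ 0.69179164 -0.72171351  0.02353609]
 [-0.36229079 -0.37509632 -0.85325737]
 [ 0.62463567  0.5817494  -0.52095865]] [-0.36594212  0.29611614  0.67255292]
top [[416.24891323   0.         317.3356304 ]
 [  0.         416.24891323 204.65679087]
 [  0.           0.           1.        ]] [-0.10373396  0.          0.          0.          0.        ] [[-0.02362946 -0.99965237 -0.01169559]
 [-0.99468175  0.02468187 -0.0999951 ]
 [ 0.10024901  0.00927056 -0.99491919]] [0.05348663 0.55488466 1.08834961]
{'time': 0.1, 'joints': array([ 1.06591669e+00,  1.58992843e-01,  1.59809948e+00, -2.07145008e-05,
        1.38618503e+00, -2.10090747e-01]), 'joint_velocities': array([ 0.00175666,  0.00081272, -0.00291302,  0.00064732,  0.0005117 ,
        0.0001421 ]), 'joint_efforts': array([-4.58663471e-04, -3.86505818e+01, -3.22958887e+01,  7.02909543e-02,
        3.40416329e-02, -4.77505864e-05]), 'eef_pos': array([0.16681821, 0.54971558, 0.23271693]), 'tcp_rot': array([-4.61288626e-01, -3.10696430e+00,  2.48975861e-03]), 'contact_force': array([-0.31148943,  0.06054155,  0.36193934]), 'moment': array([-0.06951688,  0.00093736,  0.05356033]), 'width': 1.000258114775035}
```

View pics/side0.png

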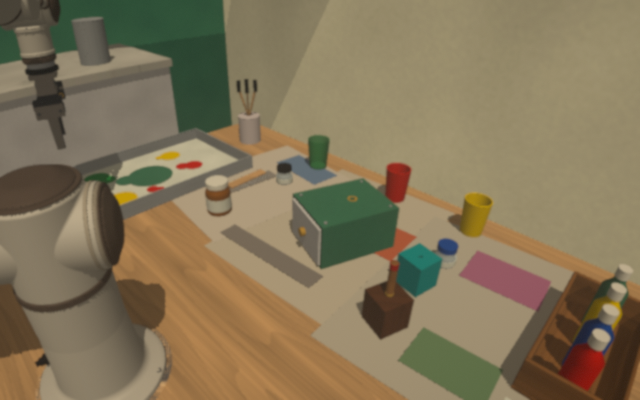

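View pics/top0.png

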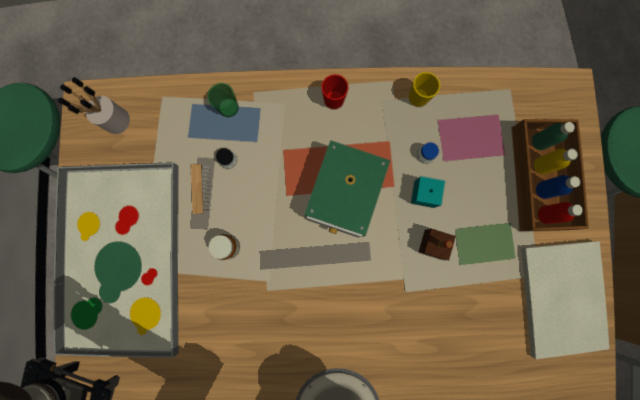

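Top view: brass ring at about (350,180), stand at about (438,244) with the handle leaning outward, turquoise decoy at (429,192). The side view shows the stylus near (393,275). I'll enlarge both.

```bash
cat > h.py <<'E'
import numpy as np,cv2,pickle
def ray(d,uv):
    p=cv2.undistortPoints(np.array([[uv]],float),d["K"],d["dist"])[0,0]
    R=np.array(d["R"]);t=np.array(d["t"])
    return -R.T@t, R.T@np.array([p[0],p[1],1.])
def atz(d,uv,z):
    c,v=ray(d,uv); return c+v*(z-c[2])/v[2]
def proj(d,X):
    return cv2.projectPoints(np.array(X,float).reshape(-1,3),cv2.Rodrigues(np.array(d["R"]))[0],np.array(d["t"]),d["K"],d["dist"])[0][:,0]
E
python3 - <<'E'
import pickle,cv2,numpy as np
from h import *
t=pickle.load(open("pics/top0.pkl","rb"));s=pickle.load(open("pics/side0.pkl","rb"))
def crop(d,x,y,w,h,k): return cv2.resize(d["color"][y:y+h,x:x+w,::-1],None,fx=k,fy=k,interpolation=cv2.INTER_CUBIC)
A=crop(t,300,135,100,100,4);B=crop(t,410,220,50,50,8)  # 400,400
C=crop(s,355,250,65,100,0.001+6) if 0 else crop(s,350,250,80,40,10)[:400]
C=crop(s,355,250,66,90,4)
D=crop(s,280,175,130,90,3)
out=np.zeros((600,800,3),np.uint8);out[:400,:400]=A;out[:400,400:800]=B
C=cv2.resize(C,(146,200));out[400:600,0:146]=C
D=cv2.resize(D,(289,200));out[400:,160:449]=D
cv2.imwrite("pics/c1.png",out)
print("hole",atz(t,(350,180),.115),atz(s,(352,199),.115))
print("stand",atz(t,(438,244),.076)); 
for z in(.076,.153): print(z,atz(t,(449,244),z))
E
```

```text
hole [ 0.60687312 -0.04346544  0.115     ] [ 0.60597017 -0.04610277  0.115     ]
stand [ 0.44238451 -0.26670158  0.076     ]
0.076 [ 0.44153048 -0.29531715  0.076     ]
0.153 [ 0.44171601 -0.27177376  0.153     ]
```

View pics/c1.png

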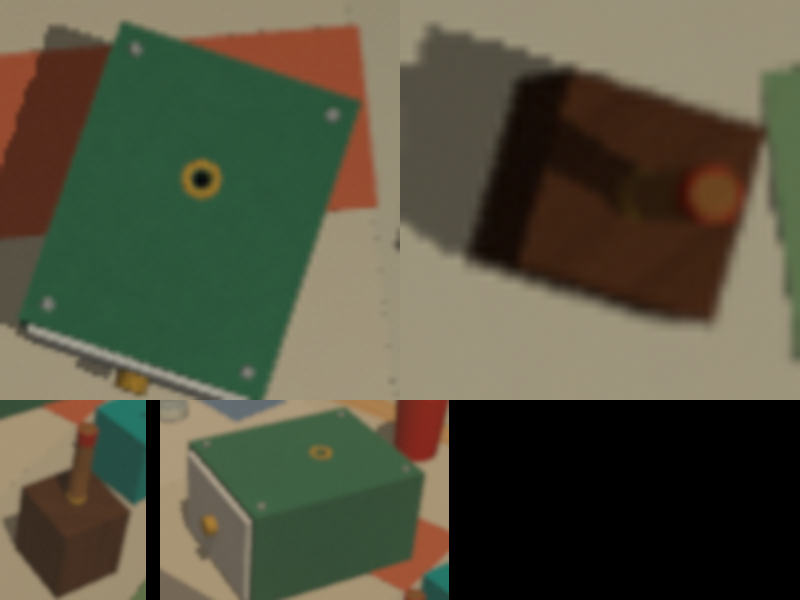

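Both views agree on the hole at about (0.606,-0.045,0.115). The stand hole and the stylus's top agree on (0.4417,-0.272), so the stylus is upright. Moving above it now.

Request:
send_rows(rows=[{"dx": 0.028,"dy": -0.04,"hand": 1},{"dx": 0.028,"dy": -0.04},{"dx": 0.028,"dy": -0.04},{"dx": 0.028,"dy": -0.04},{"dx": 0.028,"dy": -0.04},{"dx": 0.028,"dy": -0.04},{"dx": 0.028,"dy": -0.04},{"dx": 0.028,"dy": -0.04},{"dx": 0.028,"dy": -0.04},{"dx": 0.028,"dy": -0.04},{"dy": -0.042},{"dy": -0.042},{"dy": -0.042},{"dy": -0.042},{"dy": -0.042},{"dy": -0.042},{"dy": -0.042},{"dy": -0.042},{"dy": -0.042},{"dx": -0.005,"dy": -0.042}], force=20)

```text
schema error: expected keys dx, dy, dz, wx, wy, wz, hand
```

Run:
```python
from cell import r,get_image
import cv2,pickle,numpy as np
from h import *
d=get_image("wrist"); pickle.dump(d,open("pics/w1.pkl","wb"))
cv2.imwrite("pics/w1.png",d["color"][:,:,::-1])
s=r.get_state();print(s["time"],s["eef_pos"],s["tcp_rot"],s["joints"],s["contact_force"])
print(proj(d,[[.4417,-.272,.153],[.4417,-.272,.076],s["eef_pos"]]))
```

```text
0.15 [0.16684769 0.54977876 0.23286033] [-4.61307806e-01 -3.10699388e+00  2.10532112e-03] [ 1.06589503e+00  1.58875129e-01  1.59794524e+00  3.60983138e-05
  1.38621654e+00 -2.10113566e-01] [ 0.1009215  -0.40813415  0.08324535]
[[-186.5799477   550.95639457]
 [-130.34892484  497.82010267]
 [ 322.11952822  265.05620491]]
```

View pics/w1.png

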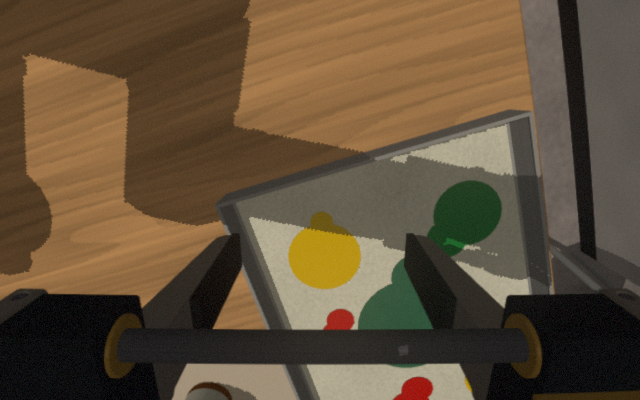

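The call was refused because every row needs all the keys, so the arm hasn't moved. The wrist picture just shows the tray below the start pose. Resending with full rows.

Request:
send_rows(rows=[{"dx": 0.028,"dy": -0.04,"dz": 0,"wx": 0,"wy": 0,"wz": 0,"hand": 1},{"dx": 0.028,"dy": -0.04,"dz": 0,"wx": 0,"wy": 0,"wz": 0,"hand": 1},{"dx": 0.028,"dy": -0.04,"dz": 0,"wx": 0,"wy": 0,"wz": 0,"hand": 1},{"dx": 0.028,"dy": -0.04,"dz": 0,"wx": 0,"wy": 0,"wz": 0,"hand": 1},{"dx": 0.028,"dy": -0.04,"dz": 0,"wx": 0,"wy": 0,"wz": 0,"hand": 1},{"dx": 0.028,"dy": -0.04,"dz": 0,"wx": 0,"wy": 0,"wz": 0,"hand": 1},{"dx": 0.028,"dy": -0.04,"dz": 0,"wx": 0,"wy": 0,"wz": 0,"hand": 1},{"dx": 0.028,"dy": -0.04,"dz": 0,"wx": 0,"wy": 0,"wz": 0,"hand": 1},{"dx": 0.028,"dy": -0.04,"dz": 0,"wx": 0,"wy": 0,"wz": 0,"hand": 1},{"dx": 0.028,"dy": -0.04,"dz": 0,"wx": 0,"wy": 0,"wz": 0,"hand": 1},{"dx": 0,"dy": -0.042,"dz": 0,"wx": 0,"wy": 0,"wz": 0,"hand": 1},{"dx": 0,"dy": -0.042,"dz": 0,"wx": 0,"wy": 0,"wz": 0,"hand": 1},{"dx": 0,"dy": -0.042,"dz": 0,"wx": 0,"wy": 0,"wz": 0,"hand": 1},{"dx": 0,"dy": -0.042,"dz": 0,"wx": 0,"wy": 0,"wz": 0,"hand": 1},{"dx": 0,"dy": -0.042,"dz": 0,"wx": 0,"wy": 0,"wz": 0,"hand": 1},{"dx": 0,"dy": -0.042,"dz": 0,"wx": 0,"wy": 0,"wz": 0,"hand": 1},{"dx": 0,"dy": -0.042,"dz": 0,"wx": 0,"wy": 0,"wz": 0,"hand": 1},{"dx": 0,"dy": -0.042,"dz": 0,"wx": 0,"wy": 0,"wz": 0,"hand": 1},{"dx": 0,"dy": -0.042,"dz": 0,"wx": 0,"wy": 0,"wz": 0,"hand": 1},{"dx": -0.005,"dy": -0.042,"dz": 0,"wx": 0,"wy": 0,"wz": 0,"hand": 1}], force=20)

```text
time: 2.15
eef_pos: [0.4418, -0.2714, 0.2333]
tcp_rot: [-0.461, -3.107, -0.001]
contact_force: [-0.2, -0.1, 0.0]
width: 0.997
```

Run:
```python
from cell import r,get_image
import cv2,pickle,numpy as np
from h import *
d=get_image("wrist"); pickle.dump(d,open("pics/w2.pkl","wb"))
cv2.imwrite("pics/w2.png",d["color"][:,:,::-1])
s=r.get_state();print(s["time"],s["eef_pos"],s["tcp_rot"],s["joints"],s["contact_force"])
print(proj(d,[[.4417,-.272,.153],[.4417,-.272,.076],s["eef_pos"]]))
```

```text
2.2 [ 0.44057628 -0.27713217  0.2333889 ] [-0.46739283 -3.10643516  0.00663479] [-0.79184411  0.01544674  1.74993262 -0.00356176  1.37383185 -2.06326887] [-3.50079676 -4.30693922  1.20315372]
[[321.49323378 212.55578447]
 [321.78578904 185.95105653]
 [310.58635321 265.77650514]]
```

View pics/w2.png

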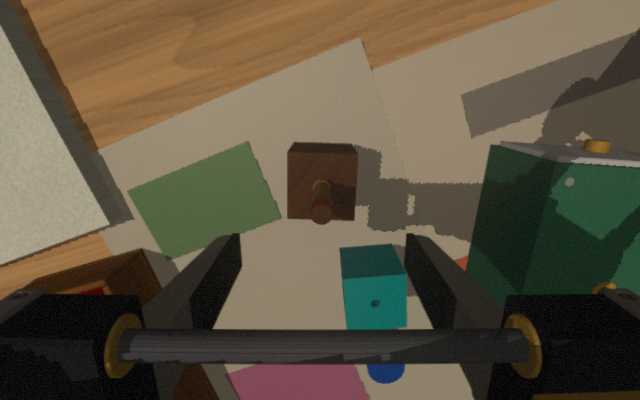

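The prediction fits the view: handle top at (320,210), base at (322,187), both within about 1 mm. Descending to a 0.120 m grip height on the stylus and closing.

Request:
send_rows(rows=[{"dx": 0,"dy": -0.002,"dz": -0.02,"wx": 0,"wy": 0,"wz": 0,"hand": 1},{"dx": 0,"dy": 0,"dz": -0.025,"wx": 0,"wy": 0,"wz": 0,"hand": 1},{"dx": 0,"dy": 0,"dz": -0.025,"wx": 0,"wy": 0,"wz": 0,"hand": 0.7},{"dx": 0,"dy": 0,"dz": -0.022,"wx": 0,"wy": 0,"wz": 0,"hand": 0.5},{"dx": 0,"dy": 0,"dz": -0.015,"wx": 0,"wy": 0,"wz": 0,"hand": 0.4},{"dx": 0,"dy": 0,"dz": 0,"wx": 0,"wy": 0,"wz": 0,"hand": 0.35},{"dx": 0,"dy": 0,"dz": 0,"wx": 0,"wy": 0,"wz": 0,"hand": 0.3},{"dx": 0,"dy": 0,"dz": 0,"wx": 0,"wy": 0,"wz": 0,"hand": 0.25}], force=30)

```text
time: 3.0
eef_pos: [0.4427, -0.2723, 0.1278]
tcp_rot: [0.461, 3.106, -0.002]
contact_force: [0.2, 0.8, -0.0]
width: 0.5
```

Request:
send_rows(rows=[{"dx": 0,"dy": 0,"dz": 0,"wx": 0,"wy": 0,"wz": 0,"hand": 0},{"dx": 0,"dy": 0,"dz": 0,"wx": 0,"wy": 0,"wz": 0,"hand": 0},{"dx": 0,"dy": 0,"dz": 0,"wx": 0,"wy": 0,"wz": 0,"hand": 0},{"dx": 0,"dy": 0,"dz": 0,"wx": 0,"wy": 0,"wz": 0,"hand": 0},{"dx": 0,"dy": 0,"dz": 0,"wx": 0,"wy": 0,"wz": 0,"hand": 0}], force=30)

```text
time: 3.5
eef_pos: [0.4422, -0.2719, 0.1268]
tcp_rot: [0.461, 3.107, -0.0]
contact_force: [-1.1, 0.3, 0.7]
width: 0.166
```

Request:
send_rows(rows=[{"dx": 0,"dy": 0,"dz": 0,"wx": 0,"wy": 0,"wz": 0,"hand": 0},{"dx": 0,"dy": 0,"dz": 0,"wx": 0,"wy": 0,"wz": 0,"hand": 0},{"dx": 0,"dy": 0,"dz": 0.005,"wx": 0,"wy": 0,"wz": 0,"hand": 0},{"dx": 0,"dy": 0,"dz": 0.01,"wx": 0,"wy": 0,"wz": 0,"hand": 0},{"dx": 0,"dy": 0,"dz": 0.015,"wx": 0,"wy": 0,"wz": 0,"hand": 0},{"dx": 0,"dy": 0,"dz": 0.02,"wx": 0,"wy": 0,"wz": 0,"hand": 0},{"dx": 0,"dy": 0,"dz": 0.02,"wx": 0,"wy": 0,"wz": 0,"hand": 0},{"dx": 0,"dy": 0,"dz": 0.02,"wx": 0,"wy": 0,"wz": 0,"hand": 0},{"dx": 0,"dy": 0,"dz": 0.02,"wx": 0,"wy": 0,"wz": 0,"hand": 0},{"dx": 0,"dy": 0,"dz": 0.02,"wx": 0,"wy": 0,"wz": 0,"hand": 0},{"dx": 0,"dy": 0,"dz": 0.02,"wx": 0,"wy": 0,"wz": 0,"hand": 0},{"dx": 0,"dy": 0,"dz": 0,"wx": 0,"wy": 0,"wz": 0,"hand": 0},{"dx": 0,"dy": 0,"dz": 0,"wx": 0,"wy": 0,"wz": 0,"hand": 0}], force=30)

```text
time: 4.8
eef_pos: [0.4421, -0.2718, 0.2767]
tcp_rot: [0.461, 3.107, -0.001]
contact_force: [-0.3, 0.6, -1.9]
width: 0.162
```

Run:
```python
from cell import r,get_image
import cv2,pickle,numpy as np
from h import *
s=r.get_state();print(s["time"],s["eef_pos"],s["tcp_rot"],s["contact_force"],s["moment"],s["width"])
out=np.zeros((600,800,3),np.uint8)
for n,(x0,y0) in(("side",(0,0)),("top",(400,0))):
    d=get_image(n); pickle.dump(d,open(f"pics/{n}3.pkl","wb"))
    e=s["eef_pos"]; P=proj(d,[e,e+[0,0,.026],e-[0,0,.0508],e-[0,0,.1208]]); print(n,P)
    u,v=(P[0]+P[3])/2; u=int(u)-40;v=int(v)-60
    u=max(u,0);v=max(v,0)
    c=cv2.resize(d["color"][v:v+120,u:u+80,::-1],None,fx=5,fy=5,interpolation=cv2.INTER_CUBIC)
    out[:c.shape[0],x0:x0+c.shape[1]]=c; print(n,"crop",u,v)
cv2.imwrite("pics/c3.png",out)
```

```text
4.8 [ 0.44211155 -0.2718148   0.27669793] [ 4.61269622e-01  3.10699798e+00 -5.62111881e-04] [-0.27314242  0.56853743 -1.926737  ] [0.0122253  0.02674175 0.00419801] 0.16210615264704645
side [[403.63380621 201.92063552]
 [405.90097463 187.77193341]
 [399.40636225 227.93005772]
 [394.0003018  260.51706686]]
side crop 358 171
top [[466.79323659 243.39621794]
 [471.17508364 243.28580812]
 [458.92609837 243.59159194]
 [449.37593994 243.82391326]]
top crop 418 183
```

View pics/c3.png

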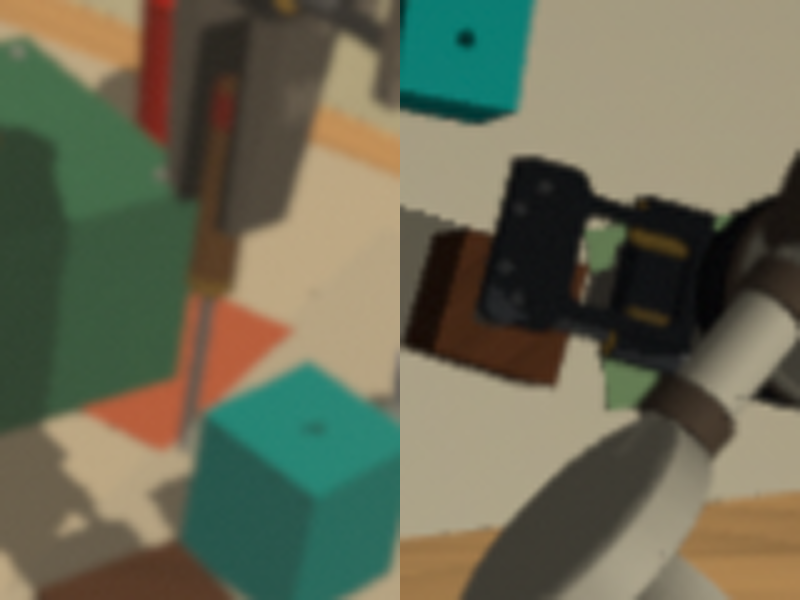

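Side crop: needle tip at about (395,259) against a predicted (394,260.5), and handle bottom on its prediction. The stylus is held straight and at the expected height. Next: over the access hole.

Request:
send_rows(rows=[{"dx": 0.0205,"dy": 0.0285,"dz": 0,"wx": 0,"wy": 0,"wz": 0,"hand": 0},{"dx": 0.0205,"dy": 0.0285,"dz": 0,"wx": 0,"wy": 0,"wz": 0,"hand": 0},{"dx": 0.0205,"dy": 0.0285,"dz": 0,"wx": 0,"wy": 0,"wz": 0,"hand": 0},{"dx": 0.0205,"dy": 0.0285,"dz": 0,"wx": 0,"wy": 0,"wz": 0,"hand": 0},{"dx": 0.0205,"dy": 0.0285,"dz": 0,"wx": 0,"wy": 0,"wz": 0,"hand": 0},{"dx": 0.0205,"dy": 0.0285,"dz": 0,"wx": 0,"wy": 0,"wz": 0,"hand": 0},{"dx": 0.0205,"dy": 0.0285,"dz": 0,"wx": 0,"wy": 0,"wz": 0,"hand": 0},{"dx": 0.0205,"dy": 0.0285,"dz": 0,"wx": 0,"wy": 0,"wz": 0,"hand": 0},{"dx": 0,"dy": 0,"dz": 0,"wx": 0,"wy": 0,"wz": 0,"hand": 0},{"dx": 0,"dy": 0,"dz": 0,"wx": 0,"wy": 0,"wz": 0,"hand": 0},{"dx": 0,"dy": 0,"dz": -0.01,"wx": 0,"wy": 0,"wz": 0,"hand": 0},{"dx": 0,"dy": 0,"dz": -0.01,"wx": 0,"wy": 0,"wz": 0,"hand": 0},{"dx": 0,"dy": 0,"dz": -0.01,"wx": 0,"wy": 0,"wz": 0,"hand": 0},{"dx": 0,"dy": 0,"dz": 0,"wx": 0,"wy": 0,"wz": 0,"hand": 0},{"dx": 0,"dy": 0,"dz": 0,"wx": 0,"wy": 0,"wz": 0,"hand": 0},{"dx": 0,"dy": 0,"dz": 0,"wx": 0,"wy": 0,"wz": 0,"hand": 0}])

```text
time: 6.5
eef_pos: [0.6063, -0.0441, 0.2471]
tcp_rot: [0.462, 3.107, -0.0]
contact_force: [0.3, -0.5, -0.1]
width: 0.166
```

Run:
```python
from cell import r,get_image
import cv2,pickle,numpy as np
from h import *
s=r.get_state();print(s["time"],s["eef_pos"],s["tcp_rot"],s["contact_force"],s["moment"],s["width"])
out=np.zeros((600,800,3),np.uint8)
e=s["eef_pos"]; 
for n,(x0,y0) in(("side",(0,0)),("wrist",(400,0))):
    d=get_image(n); pickle.dump(d,open(f"pics/{n}4.pkl","wb"))
    P=proj(d,[e-[0,0,.1208],[e[0],e[1],.115],[.607,-.045,.115]]); print(n,P)
    u,v=P[1]; k=6 if n=="side" else 4; w=400//k;h=600//k
    u=int(max(u-w//2,0));v=int(np.clip(v-h*.6,0,400-h))
    c=cv2.resize(d["color"][v:v+h,u:u+w,::-1],None,fx=k,fy=k,interpolation=cv2.INTER_CUBIC)
    out[:c.shape[0],x0:x0+c.shape[1]]=c; print(n,"crop",u,v,k)
cv2.imwrite("pics/c4.png",out)
```

```text
6.5 [ 0.60628321 -0.04408491  0.24708912] [ 4.61699609e-01  3.10659771e+00 -2.27422043e-04] [ 0.34352769 -0.53225741 -0.11469732] [-0.0080322   0.01521409  0.01411184] 0.16592064939104226
side [[351.76410917 194.54774947]
 [351.42628259 198.63648859]
 [351.91501251 198.67149212]]
side crop 318 138 6
wrist [[322.2224425  196.52616886]
 [322.24595188 192.87915606]
 [321.49247129 193.91083301]]
wrist crop 272 102 4
```

View pics/c4.png

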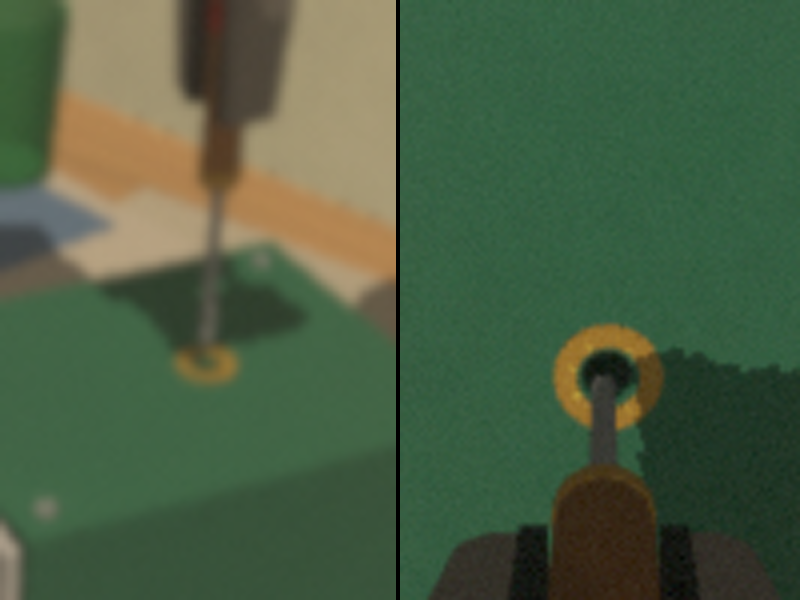

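Run:
```python
import pickle,numpy as np
from h import *
w=pickle.load(open("pics/wrist4.pkl","rb"));s=pickle.load(open("pics/side4.pkl","rb"))
print("wrist raw",atz(w,(324.1,196.1),.115),"bias-corrected",atz(w,(323.1,195.2),.115))
print("tip wrist seen",atz(w,(323.1,197.4),.1263))
print("side hole",atz(s,(352.4,198.7),.115),"side tip seen",atz(s,(318+206/6,138+342/6),.1263))
```

```text
wrist raw [ 0.60960718 -0.04337212  0.115     ] bias-corrected [ 0.60855259 -0.043981    0.115     ]
tip wrist seen [ 0.60724209 -0.04359275  0.1263    ]
side hole [ 0.60773357 -0.04588975  0.115     ] side tip seen [ 0.60560701 -0.04637215  0.1263    ]
```

Relative to the needle tip, both cameras put the hole about 2 mm further in +x and 0 in y. Correcting that, then going down to about 11 mm below the lid.

Request:
send_rows(rows=[{"dx": 0.002,"dy": 0,"dz": 0,"wx": 0,"wy": 0,"wz": 0,"hand": 0},{"dx": 0,"dy": 0,"dz": 0,"wx": 0,"wy": 0,"wz": 0,"hand": 0},{"dx": 0,"dy": 0,"dz": -0.005,"wx": 0,"wy": 0,"wz": 0,"hand": 0},{"dx": 0,"dy": 0,"dz": -0.003,"wx": 0,"wy": 0,"wz": 0,"hand": 0},{"dx": 0,"dy": 0,"dz": -0.002,"wx": 0,"wy": 0,"wz": 0,"hand": 0},{"dx": 0,"dy": 0,"dz": -0.001,"wx": 0,"wy": 0,"wz": 0,"hand": 0},{"dx": 0,"dy": 0,"dz": -0.001,"wx": 0,"wy": 0,"wz": 0,"hand": 0},{"dx": 0,"dy": 0,"dz": -0.001,"wx": 0,"wy": 0,"wz": 0,"hand": 0},{"dx": 0,"dy": 0,"dz": 0,"wx": 0,"wy": 0,"wz": 0,"hand": 0},{"dx": 0,"dy": 0,"dz": 0,"wx": 0,"wy": 0,"wz": 0,"hand": 0}])

```text
time: 7.6
eef_pos: [0.6081, -0.0438, 0.2337]
tcp_rot: [0.461, 3.107, -0.0]
contact_force: [-0.9, 0.1, 0.3]
width: 0.168
```

Request:
send_rows(rows=[{"dx": 0,"dy": 0,"dz": -0.002,"wx": 0,"wy": 0,"wz": 0,"hand": 0},{"dx": 0,"dy": 0,"dz": -0.003,"wx": 0,"wy": 0,"wz": 0,"hand": 0},{"dx": 0,"dy": 0,"dz": -0.003,"wx": 0,"wy": 0,"wz": 0,"hand": 0},{"dx": 0,"dy": 0,"dz": -0.002,"wx": 0,"wy": 0,"wz": 0,"hand": 0},{"dx": 0,"dy": 0,"dz": 0,"wx": 0,"wy": 0,"wz": 0,"hand": 0},{"dx": 0,"dy": 0,"dz": 0,"wx": 0,"wy": 0,"wz": 0,"hand": 0}])

```text
time: 8.2
eef_pos: [0.6081, -0.0438, 0.2235]
tcp_rot: [-0.461, -3.107, -0.0]
contact_force: [-0.5, -0.2, -1.1]
width: 0.17
```

Request:
send_rows(rows=[{"dx": 0,"dy": 0,"dz": -0.0015,"wx": 0,"wy": 0,"wz": 0,"hand": 0},{"dx": 0,"dy": 0,"dz": -0.0015,"wx": 0,"wy": 0,"wz": 0,"hand": 0},{"dx": 0,"dy": 0,"dz": 0,"wx": 0,"wy": 0,"wz": 0,"hand": 0},{"dx": 0,"dy": 0,"dz": 0,"wx": 0,"wy": 0,"wz": 0,"hand": 0}])

```text
time: 8.6
eef_pos: [0.608, -0.0438, 0.2205]
tcp_rot: [-0.461, -3.107, -0.0]
contact_force: [0.1, -0.0, 0.1]
width: 0.171
```

Request:
send_rows(rows=[{"dx": 0,"dy": 0,"dz": -0.0015,"wx": 0,"wy": 0,"wz": 0,"hand": 0},{"dx": 0,"dy": 0,"dz": -0.0015,"wx": 0,"wy": 0,"wz": 0,"hand": 0},{"dx": 0,"dy": 0,"dz": 0,"wx": 0,"wy": 0,"wz": 0,"hand": 0},{"dx": 0,"dy": 0,"dz": 0,"wx": 0,"wy": 0,"wz": 0,"hand": 0}])

```text
time: 9.0
eef_pos: [0.608, -0.0438, 0.2175]
tcp_rot: [-0.461, -3.107, -0.0]
contact_force: [0.2, 0.1, -0.6]
width: 0.165
```

Request:
send_rows(rows=[{"dx": 0,"dy": 0,"dz": -0.0015,"wx": 0,"wy": 0,"wz": 0,"hand": 0},{"dx": 0,"dy": 0,"dz": -0.0015,"wx": 0,"wy": 0,"wz": 0,"hand": 0},{"dx": 0,"dy": 0,"dz": 0,"wx": 0,"wy": 0,"wz": 0,"hand": 0},{"dx": 0,"dy": 0,"dz": 0,"wx": 0,"wy": 0,"wz": 0,"hand": 0}])

```text
time: 9.4
eef_pos: [0.6082, -0.0439, 0.2149]
tcp_rot: [0.461, 3.107, -0.0]
contact_force: [-0.0, -0.4, 1.8]
width: 0.164
```

Request:
send_rows(rows=[{"dx": 0,"dy": 0,"dz": -0.001,"wx": 0,"wy": 0,"wz": 0,"hand": 0},{"dx": 0,"dy": 0,"dz": -0.001,"wx": 0,"wy": 0,"wz": 0,"hand": 0},{"dx": 0,"dy": 0,"dz": 0,"wx": 0,"wy": 0,"wz": 0,"hand": 0},{"dx": 0,"dy": 0,"dz": 0,"wx": 0,"wy": 0,"wz": 0,"hand": 0}])

```text
time: 9.8
eef_pos: [0.6086, -0.044, 0.2142]
tcp_rot: [0.461, 3.106, -0.0]
contact_force: [-1.7, 0.7, 6.6]
width: 0.167
```

Force is rising faster than the pad's spring should give. I'll hold still and re-read before pressing further.

Request:
send_rows(rows=[{"dx": 0,"dy": 0,"dz": 0,"wx": 0,"wy": 0,"wz": 0,"hand": 0},{"dx": 0,"dy": 0,"dz": 0,"wx": 0,"wy": 0,"wz": 0,"hand": 0}])

```text
time: 10.0
eef_pos: [0.6086, -0.044, 0.2142]
tcp_rot: [0.461, 3.106, -0.001]
contact_force: [-1.7, -0.0, 7.3]
width: 0.17
```

Run:
```python
from cell import r,get_image
import cv2,pickle,numpy as np
from h import *
s=r.get_state();print(s["time"],s["eef_pos"],s["tcp_rot"],s["contact_force"],s["moment"],s["width"])
out=np.zeros((600,800,3),np.uint8)
e=s["eef_pos"]; 
for n,(x0,y0) in(("side",(0,0)),("wrist",(400,0))):
    d=get_image(n); pickle.dump(d,open(f"pics/{n}5.pkl","wb"))
    P=proj(d,[e-[0,0,.0508],[e[0],e[1],.115],e+[0,0,.026]]); print(n,P)
    u,v=P[1]; k=6 if n=="side" else 4; w=400//k;h=600//k
    u=int(max(u-w//2,0));v=int(np.clip(v-h*.6,0,400-h))
    c=cv2.resize(d["color"][v:v+h,u:u+w,::-1],None,fx=k,fy=k,interpolation=cv2.INTER_CUBIC)
    out[:c.shape[0],x0:x0+c.shape[1]]=c; print(n,"crop",u,v,k)
cv2.imwrite("pics/c5.png",out)
s=r.get_state();print(s["time"],s["eef_pos"],s["tcp_rot"],s["contact_force"],s["moment"],s["width"])
```

```text
10.0 [ 0.60864415 -0.04396263  0.21419532] [ 4.60943317e-01  3.10560391e+00 -5.00844364e-04] [-1.72709457 -0.0119897   7.33314024] [ 0.13251335  0.36798696 -0.05233222] 0.16978831306657233
side [[353.49946313 180.39873077]
 [352.0147971  198.26160667]
 [355.98577718 150.07466791]]
side crop 319 138 6
wrist [[322.18758443 227.34474424]
 [322.30749176 204.37957211]
 [321.8403921  293.90046362]]
wrist crop 272 114 4
10.1 [ 0.60862677 -0.04396051  0.21420363] [ 4.61001241e-01  3.10563428e+00 -4.44102497e-04] [-1.43426901  0.17770042  7.08553071] [ 0.04515974  0.35991809 -0.00505617] 0.16762534666508647
```

View pics/c5.png

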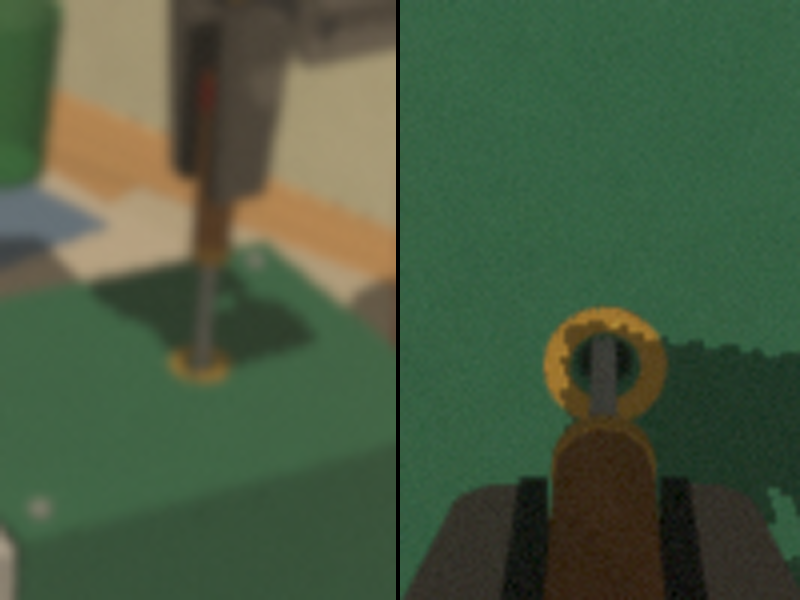

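Needle is centred in the ring and the handle hasn't slipped: its bottom is at (353.8,181), about 1 px from prediction. 7 N is well below 16 N, so I'll continue in half-millimetre steps.

Request:
send_rows(rows=[{"dx": 0,"dy": 0,"dz": -0.0005,"wx": 0,"wy": 0,"wz": 0,"hand": 0},{"dx": 0,"dy": 0,"dz": 0,"wx": 0,"wy": 0,"wz": 0,"hand": 0},{"dx": 0,"dy": 0,"dz": 0,"wx": 0,"wy": 0,"wz": 0,"hand": 0}])

```text
time: 10.4
eef_pos: [0.6087, -0.044, 0.214]
tcp_rot: [0.461, 3.105, -0.0]
contact_force: [-1.7, 0.4, 6.9]
width: 0.169
```

Request:
send_rows(rows=[{"dx": 0,"dy": 0,"dz": -0.0005,"wx": 0,"wy": 0,"wz": 0,"hand": 0},{"dx": 0,"dy": 0,"dz": 0,"wx": 0,"wy": 0,"wz": 0,"hand": 0},{"dx": 0,"dy": 0,"dz": 0,"wx": 0,"wy": 0,"wz": 0,"hand": 0}])

```text
time: 10.7
eef_pos: [0.6087, -0.044, 0.2135]
tcp_rot: [0.461, 3.105, -0.001]
contact_force: [-2.1, 0.7, 7.1]
width: 0.169
```

Run:
```python
from cell import r
s=r.get_state()
for k in("time","eef_pos","tcp_rot","contact_force","moment","joint_efforts"): print(k,s[k])
```

```text
time 10.7
eef_pos [ 0.60873713 -0.04398993  0.21353151]
tcp_rot [ 4.60989428e-01  3.10525782e+00 -5.04220718e-04]
contact_force [-2.11937481  0.74820988  7.14191498]
moment [0.12370517 0.50451916 0.0367529 ]
joint_efforts [-1.60382534e-01 -3.78736532e+01 -2.89209849e+01  1.17591876e-02
 -6.18963204e-01 -2.31783742e-04]
```

Request:
send_rows(rows=[{"dx": 0,"dy": 0,"dz": -0.0005,"wx": 0,"wy": 0,"wz": 0,"hand": 0},{"dx": 0,"dy": 0,"dz": -0.0005,"wx": 0,"wy": 0,"wz": 0,"hand": 0},{"dx": 0,"dy": 0,"dz": 0,"wx": 0,"wy": 0,"wz": 0,"hand": 0},{"dx": 0,"dy": 0,"dz": 0,"wx": 0,"wy": 0,"wz": 0,"hand": 0}])

```text
time: 11.1
eef_pos: [0.6088, -0.0439, 0.2125]
tcp_rot: [0.461, 3.105, -0.001]
contact_force: [-1.2, -0.4, 8.2]
width: 0.167
```

```bash
cat > slip.py <<'E'
from cell import r,get_image
import cv2,pickle,numpy as np
a=pickle.load(open("pics/wrist4.pkl","rb"))["color"]; b=pickle.load(open("pics/wrist5.pkl","rb"))["color"]
import sys
d=get_image("wrist");c=d["color"]
# handle: reddish (R-G>15) at centre columns; first row from top below ring = bottom edge of handle
for n,i in(("free",a),("7N",b),("now",c)):
    f=i[205:300,312:332].astype(float).mean(1)
    print(n,"R-G:",np.round(f[:26,0]-f[:26,1]).astype(int))
t=pickle.load(open("pics/side5.pkl","rb"))["color"];q=get_image("side")["color"]
df=np.abs(q[170:280,270:360].astype(int)-t[170:280,270:360]).sum(2); print("drawer side diff",(df>60).sum())
s=r.get_state();print(s["time"],s["eef_pos"],s["contact_force"])
E
python3 slip.py
```

```text
free R-G: [ 18  12   5  -8 -21 -27 -26 -26 -27 -27 -26 -25 -25 -18  -6   4  11  13
  15  15  15  15  15  15  16  15]
7N R-G: [-4 -4 -5 -3 -2 -1  2  8 12 15 12  9  7  3  2  9 13 15 15 16 15 16 15 16
 16 16]
now R-G: [-5 -5 -5 -5 -5 -3  0  5 11 15 14 12 10  9  7 10 13 15 16 16 16 17 16 15
 15 16]
drawer side diff 1
11.2 [ 0.60875598 -0.04398558  0.21256218] [-1.96257245 -0.61865879  8.63832402]
```

No visible slip. The pad is moving at about 7–8.5 N, so carrying on in 1 mm steps with a 12 N ceiling.

Request:
send_rows(rows=[{"dx": 0,"dy": 0,"dz": -0.0005,"wx": 0,"wy": 0,"wz": 0,"hand": 0},{"dx": 0,"dy": 0,"dz": -0.0005,"wx": 0,"wy": 0,"wz": 0,"hand": 0},{"dx": 0,"dy": 0,"dz": 0,"wx": 0,"wy": 0,"wz": 0,"hand": 0},{"dx": 0,"dy": 0,"dz": 0,"wx": 0,"wy": 0,"wz": 0,"hand": 0}])

```text
time: 11.6
eef_pos: [0.6088, -0.044, 0.2115]
tcp_rot: [0.461, 3.105, -0.001]
contact_force: [-2.2, 0.8, 8.2]
width: 0.172
```

Request:
send_rows(rows=[{"dx": 0,"dy": 0,"dz": -0.0005,"wx": 0,"wy": 0,"wz": 0,"hand": 0},{"dx": 0,"dy": 0,"dz": -0.0005,"wx": 0,"wy": 0,"wz": 0,"hand": 0},{"dx": 0,"dy": 0,"dz": 0,"wx": 0,"wy": 0,"wz": 0,"hand": 0},{"dx": 0,"dy": 0,"dz": 0,"wx": 0,"wy": 0,"wz": 0,"hand": 0},{"dx": 0,"dy": 0,"dz": 0,"wx": 0,"wy": 0,"wz": 0,"hand": 0}])

```text
time: 12.1
eef_pos: [0.6088, -0.044, 0.2106]
tcp_rot: [0.461, 3.105, -0.001]
contact_force: [-1.3, 0.7, 8.2]
width: 0.17
```

```bash
python3 slip.py
```

```text
free R-G: [ 18  12   5  -8 -21 -27 -26 -26 -27 -27 -26 -25 -25 -18  -6   4  11  13
  15  15  15  15  15  15  16  15]
7N R-G: [-4 -4 -5 -3 -2 -1  2  8 12 15 12  9  7  3  2  9 13 15 15 16 15 16 15 16
 16 16]
now R-G: [-4 -5 -6 -6 -7 -5 -3  0  6 12 13 14 13 14 10 10 13 14 16 16 16 16 16 16
 16 16]
drawer side diff 4
12.2 [ 0.60879852 -0.04398579  0.2105764 ] [-1.53041211 -0.2510437   8.41750385]
```

Request:
send_rows(rows=[{"dx": 0,"dy": 0,"dz": -0.0005,"wx": 0,"wy": 0,"wz": 0,"hand": 0},{"dx": 0,"dy": 0,"dz": -0.0005,"wx": 0,"wy": 0,"wz": 0,"hand": 0},{"dx": 0,"dy": 0,"dz": -0.0005,"wx": 0,"wy": 0,"wz": 0,"hand": 0},{"dx": 0,"dy": 0,"dz": 0,"wx": 0,"wy": 0,"wz": 0,"hand": 0},{"dx": 0,"dy": 0,"dz": 0,"wx": 0,"wy": 0,"wz": 0,"hand": 0}])

```text
time: 12.7
eef_pos: [0.6088, -0.044, 0.2089]
tcp_rot: [0.461, 3.105, -0.001]
contact_force: [-0.8, 0.2, 4.2]
width: 0.166
```

The force dropped to 4 N after about 5–6 mm of travel, so the catch seems to have tripped. Holding here and watching the drawer.

Request:
send_rows(rows=[{"dx": 0,"dy": 0,"dz": -0.0005,"wx": 0,"wy": 0,"wz": 0,"hand": 0},{"dx": 0,"dy": 0,"dz": 0,"wx": 0,"wy": 0,"wz": 0,"hand": 0},{"dx": 0,"dy": 0,"dz": 0,"wx": 0,"wy": 0,"wz": 0,"hand": 0},{"dx": 0,"dy": 0,"dz": 0,"wx": 0,"wy": 0,"wz": 0,"hand": 0},{"dx": 0,"dy": 0,"dz": 0,"wx": 0,"wy": 0,"wz": 0,"hand": 0},{"dx": 0,"dy": 0,"dz": 0,"wx": 0,"wy": 0,"wz": 0,"hand": 0},{"dx": 0,"dy": 0,"dz": 0,"wx": 0,"wy": 0,"wz": 0,"hand": 0},{"dx": 0,"dy": 0,"dz": 0,"wx": 0,"wy": 0,"wz": 0,"hand": 0},{"dx": 0,"dy": 0,"dz": 0,"wx": 0,"wy": 0,"wz": 0,"hand": 0},{"dx": 0,"dy": 0,"dz": 0,"wx": 0,"wy": 0,"wz": 0,"hand": 0},{"dx": 0,"dy": 0,"dz": 0,"wx": 0,"wy": 0,"wz": 0,"hand": 0},{"dx": 0,"dy": 0,"dz": 0,"wx": 0,"wy": 0,"wz": 0,"hand": 0}])

```text
time: 13.9
eef_pos: [0.6085, -0.044, 0.2072]
tcp_rot: [0.461, 3.106, -0.0]
contact_force: [-0.3, -0.0, 6.3]
width: 0.168
```

```bash
python3 slip.py
python3 - <<'E'
from cell import get_image
import cv2
c=get_image("side")["color"][160:280,270:430,::-1]
cv2.imwrite("pics/c6.png",cv2.resize(c,None,fx=4,fy=4,interpolation=cv2.INTER_CUBIC))
E
```

```text
free R-G: [ 18  12   5  -8 -21 -27 -26 -26 -27 -27 -26 -25 -25 -18  -6   4  11  13
  15  15  15  15  15  15  16  15]
7N R-G: [-4 -4 -5 -3 -2 -1  2  8 12 15 12  9  7  3  2  9 13 15 15 16 15 16 15 16
 16 16]
now R-G: [-4 -5 -5 -4 -6 -6 -7 -6 -3  1  5 12 14 17 17 14 15 15 16 16 16 15 16 15
 15 16]
drawer side diff 2069
14.0 [ 0.60853007 -0.04393864  0.20720336] [-0.76102661  0.23894065  4.65185671]
```

View pics/c6.png

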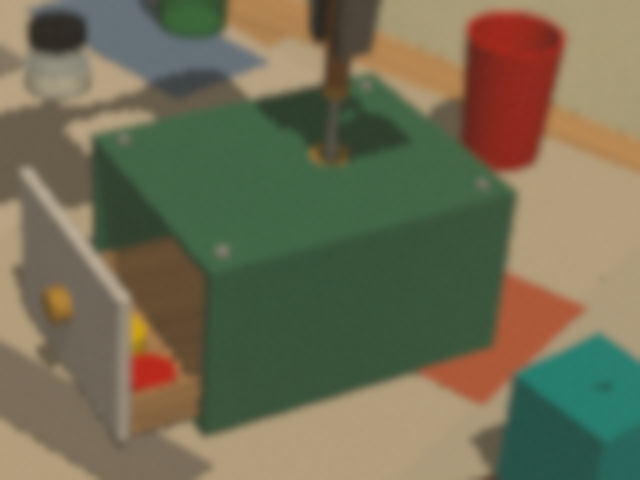

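The drawer stands out: its front is at the left in the crop, (22–130,170–440), with the tray visible. Holding a bit longer, then withdrawing and going back above the stand.

Request:
send_rows(rows=[{"dx": 0,"dy": 0,"dz": 0,"wx": 0,"wy": 0,"wz": 0,"hand": 0},{"dx": 0,"dy": 0,"dz": 0,"wx": 0,"wy": 0,"wz": 0,"hand": 0},{"dx": 0,"dy": 0,"dz": 0,"wx": 0,"wy": 0,"wz": 0,"hand": 0},{"dx": 0,"dy": 0,"dz": 0,"wx": 0,"wy": 0,"wz": 0,"hand": 0},{"dx": 0,"dy": 0,"dz": 0,"wx": 0,"wy": 0,"wz": 0,"hand": 0},{"dx": 0,"dy": 0,"dz": 0.005,"wx": 0,"wy": 0,"wz": 0,"hand": 0},{"dx": 0,"dy": 0,"dz": 0.01,"wx": 0,"wy": 0,"wz": 0,"hand": 0},{"dx": 0,"dy": 0,"dz": 0.01,"wx": 0,"wy": 0,"wz": 0,"hand": 0},{"dx": 0,"dy": 0,"dz": 0.015,"wx": 0,"wy": 0,"wz": 0,"hand": 0},{"dx": 0,"dy": 0,"dz": 0.015,"wx": 0,"wy": 0,"wz": 0,"hand": 0},{"dx": 0,"dy": 0,"dz": 0.015,"wx": 0,"wy": 0,"wz": 0,"hand": 0},{"dx": 0,"dy": 0,"dz": 0,"wx": 0,"wy": 0,"wz": 0,"hand": 0}])

```text
time: 15.25
eef_pos: [0.6095, -0.0442, 0.2803]
tcp_rot: [0.461, 3.102, -0.001]
contact_force: [0.8, 0.3, -0.2]
width: 0.168
```

Request:
send_rows(rows=[{"dx": -0.01,"dy": -0.014,"dz": 0,"wx": 0,"wy": 0,"wz": 0,"hand": 0},{"dx": -0.021,"dy": -0.028,"dz": 0,"wx": 0,"wy": 0,"wz": 0,"hand": 0},{"dx": -0.021,"dy": -0.029,"dz": 0,"wx": 0,"wy": 0,"wz": 0,"hand": 0},{"dx": -0.021,"dy": -0.029,"dz": 0,"wx": 0,"wy": 0,"wz": 0,"hand": 0},{"dx": -0.021,"dy": -0.029,"dz": 0,"wx": 0,"wy": 0,"wz": 0,"hand": 0},{"dx": -0.021,"dy": -0.029,"dz": 0,"wx": 0,"wy": 0,"wz": 0,"hand": 0},{"dx": -0.021,"dy": -0.028,"dz": 0,"wx": 0,"wy": 0,"wz": 0,"hand": 0},{"dx": -0.02,"dy": -0.028,"dz": 0,"wx": 0,"wy": 0,"wz": 0,"hand": 0},{"dx": -0.01,"dy": -0.014,"dz": 0,"wx": 0,"wy": 0,"wz": 0,"hand": 0},{"dx": 0,"dy": 0,"dz": 0,"wx": 0,"wy": 0,"wz": 0,"hand": 0},{"dx": 0,"dy": 0,"dz": 0,"wx": 0,"wy": 0,"wz": 0,"hand": 0},{"dx": 0,"dy": 0,"dz": -0.02,"wx": 0,"wy": 0,"wz": 0,"hand": 0},{"dx": 0,"dy": 0,"dz": -0.02,"wx": 0,"wy": 0,"wz": 0,"hand": 0},{"dx": 0,"dy": 0,"dz": -0.01,"wx": 0,"wy": 0,"wz": 0,"hand": 0},{"dx": 0,"dy": 0,"dz": 0,"wx": 0,"wy": 0,"wz": 0,"hand": 0},{"dx": 0,"dy": 0,"dz": 0,"wx": 0,"wy": 0,"wz": 0,"hand": 0},{"dx": 0,"dy": 0,"dz": 0,"wx": 0,"wy": 0,"wz": 0,"hand": 0}])

```text
time: 16.95
eef_pos: [0.4427, -0.2721, 0.2278]
tcp_rot: [0.461, 3.106, -0.002]
contact_force: [0.5, -0.5, -1.1]
width: 0.167
```

Run:
```python
from cell import r,get_image
import cv2,pickle,numpy as np
from h import *
s=r.get_state();print(s["time"],s["eef_pos"],s["tcp_rot"],s["contact_force"],s["moment"],s["width"])
out=np.zeros((600,800,3),np.uint8)
e=s["eef_pos"]; 
for n,(x0,y0) in(("side",(0,0)),("wrist",(400,0))):
    d=get_image(n); pickle.dump(d,open(f"pics/{n}7.pkl","wb"))
    P=proj(d,[e-[0,0,.0508],e-[0,0,.1208],[e[0],e[1],.076]]); print(n,P)
    u,v=P[1]; k=6 if n=="side" else 4; w=400//k;h=600//k
    u=int(max(u-w//2,0));v=int(np.clip(v-h*.6,0,400-h))
    c=cv2.resize(d["color"][v:v+h,u:u+w,::-1],None,fx=k,fy=k,interpolation=cv2.INTER_CUBIC)
    out[:c.shape[0],x0:x0+c.shape[1]]=c; print(n,"crop",u,v,k)
cv2.imwrite("pics/c7.png",out)
```

```text
16.95 [ 0.44267513 -0.27210257  0.22778361] [ 4.60552999e-01  3.10605637e+00 -1.81438490e-03] [ 0.52227896 -0.46681584 -1.07978511] [-0.02705879  0.01836786 -0.01424366] 0.16724582201770893
side [[395.90134575 251.00413639]
 [390.80048903 281.19392195]
 [388.68101858 293.55375258]]
side crop 357 221 6
wrist [[322.35657006 227.35627355]
 [322.55604082 196.56251418]
 [322.6171719  187.12482494]]
wrist crop 272 106 4
```

View pics/c7.png

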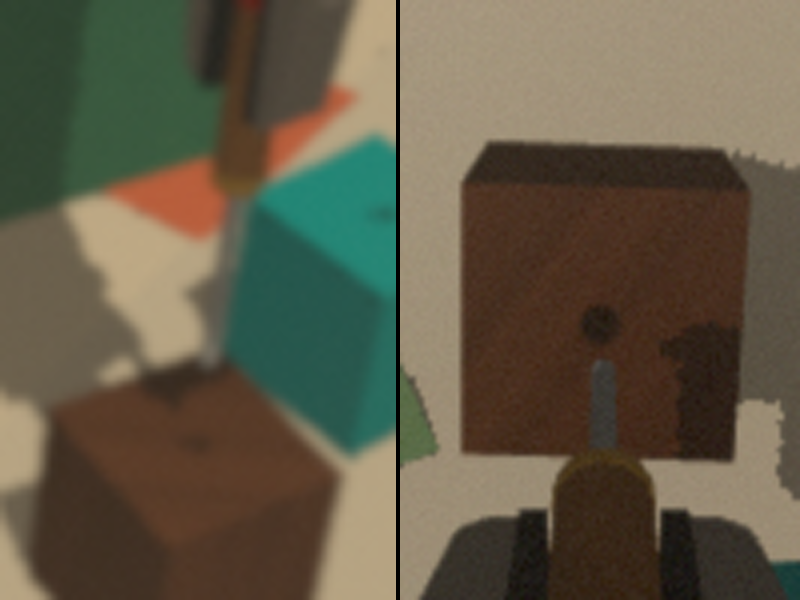

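The wrist view puts the hole at (322,187) and the tip at (322.8,196.5), both on prediction, so the needle is over the hole. Inserting with a check just past the mouth.

Request:
send_rows(rows=[{"dx": 0,"dy": 0,"dz": -0.01,"wx": 0,"wy": 0,"wz": 0,"hand": 0},{"dx": 0,"dy": 0,"dz": -0.01,"wx": 0,"wy": 0,"wz": 0,"hand": 0},{"dx": 0,"dy": 0,"dz": -0.006,"wx": 0,"wy": 0,"wz": 0,"hand": 0},{"dx": 0,"dy": 0,"dz": -0.003,"wx": 0,"wy": 0,"wz": 0,"hand": 0},{"dx": 0,"dy": 0,"dz": -0.003,"wx": 0,"wy": 0,"wz": 0,"hand": 0},{"dx": 0,"dy": 0,"dz": -0.003,"wx": 0,"wy": 0,"wz": 0,"hand": 0},{"dx": 0,"dy": 0,"dz": 0,"wx": 0,"wy": 0,"wz": 0,"hand": 0},{"dx": 0,"dy": 0,"dz": 0,"wx": 0,"wy": 0,"wz": 0,"hand": 0}])

```text
time: 17.85
eef_pos: [0.4422, -0.2719, 0.1918]
tcp_rot: [0.461, 3.107, -0.0]
contact_force: [-1.1, -0.0, -0.2]
width: 0.17
```

Tip is about 5 mm inside with no force, so going on down 61 mm.

Request:
send_rows(rows=[{"dx": 0,"dy": 0,"dz": -0.005,"wx": 0,"wy": 0,"wz": 0,"hand": 0},{"dx": 0,"dy": 0,"dz": -0.008,"wx": 0,"wy": 0,"wz": 0,"hand": 0},{"dx": 0,"dy": 0,"dz": -0.01,"wx": 0,"wy": 0,"wz": 0,"hand": 0},{"dx": 0,"dy": 0,"dz": -0.01,"wx": 0,"wy": 0,"wz": 0,"hand": 0},{"dx": 0,"dy": 0,"dz": -0.01,"wx": 0,"wy": 0,"wz": 0,"hand": 0},{"dx": 0,"dy": 0,"dz": -0.01,"wx": 0,"wy": 0,"wz": 0,"hand": 0},{"dx": 0,"dy": 0,"dz": -0.005,"wx": 0,"wy": 0,"wz": 0,"hand": 0},{"dx": 0,"dy": 0,"dz": -0.003,"wx": 0,"wy": 0,"wz": 0,"hand": 0},{"dx": 0,"dy": 0,"dz": 0,"wx": 0,"wy": 0,"wz": 0,"hand": 0},{"dx": 0,"dy": 0,"dz": 0,"wx": 0,"wy": 0,"wz": 0,"hand": 0}])

```text
time: 18.85
eef_pos: [0.4423, -0.2721, 0.131]
tcp_rot: [0.461, 3.107, -0.001]
contact_force: [1.1, 0.5, -0.6]
width: 0.169
```

Request:
send_rows(rows=[{"dx": 0,"dy": 0,"dz": -0.001,"wx": 0,"wy": 0,"wz": 0,"hand": 0},{"dx": 0,"dy": 0,"dz": -0.001,"wx": 0,"wy": 0,"wz": 0,"hand": 0},{"dx": 0,"dy": 0,"dz": -0.001,"wx": 0,"wy": 0,"wz": 0,"hand": 0},{"dx": 0,"dy": 0,"dz": -0.001,"wx": 0,"wy": 0,"wz": 0,"hand": 0},{"dx": 0,"dy": 0,"dz": 0,"wx": 0,"wy": 0,"wz": 0,"hand": 0},{"dx": 0,"dy": 0,"dz": 0,"wx": 0,"wy": 0,"wz": 0,"hand": 0}])

```text
time: 19.45
eef_pos: [0.4422, -0.2719, 0.1268]
tcp_rot: [0.461, 3.107, -0.0]
contact_force: [-0.5, 1.1, 1.9]
width: 0.166
```

Just seated (about 2 N upward). Opening, then rising.

Request:
send_rows(rows=[{"dx": 0,"dy": 0,"dz": 0,"wx": 0,"wy": 0,"wz": 0,"hand": 0.25},{"dx": 0,"dy": 0,"dz": 0,"wx": 0,"wy": 0,"wz": 0,"hand": 0.35},{"dx": 0,"dy": 0,"dz": 0,"wx": 0,"wy": 0,"wz": 0,"hand": 0.5},{"dx": 0,"dy": 0,"dz": 0,"wx": 0,"wy": 0,"wz": 0,"hand": 0.7},{"dx": 0,"dy": 0,"dz": 0,"wx": 0,"wy": 0,"wz": 0,"hand": 0.7},{"dx": 0,"dy": 0,"dz": 0,"wx": 0,"wy": 0,"wz": 0,"hand": 0.7},{"dx": 0,"dy": 0,"dz": 0.01,"wx": 0,"wy": 0,"wz": 0,"hand": 0.7},{"dx": 0,"dy": 0,"dz": 0.02,"wx": 0,"wy": 0,"wz": 0,"hand": 0.7},{"dx": 0,"dy": 0,"dz": 0.03,"wx": 0,"wy": 0,"wz": 0,"hand": 0.7},{"dx": 0,"dy": 0,"dz": 0.03,"wx": 0,"wy": 0,"wz": 0,"hand": 0.7},{"dx": 0,"dy": 0,"dz": 0.03,"wx": 0,"wy": 0,"wz": 0,"hand": 0.7},{"dx": 0,"dy": 0,"dz": 0.03,"wx": 0,"wy": 0,"wz": 0,"hand": 0.7},{"dx": -0.01,"dy": -0.02,"dz": 0,"wx": 0,"wy": 0,"wz": 0,"hand": 0.7},{"dx": -0.02,"dy": -0.03,"dz": 0,"wx": 0,"wy": 0,"wz": 0,"hand": 0.7},{"dx": -0.02,"dy": -0.03,"dz": 0,"wx": 0,"wy": 0,"wz": 0,"hand": 0.7},{"dx": 0,"dy": 0,"dz": 0,"wx": 0,"wy": 0,"wz": 0,"hand": 0.7},{"dx": 0,"dy": 0,"dz": 0,"wx": 0,"wy": 0,"wz": 0,"hand": 0.7},{"dx": 0,"dy": 0,"dz": 0,"wx": 0,"wy": 0,"wz": 0,"hand": 0.7}])

```text
time: 21.25
eef_pos: [0.3926, -0.3511, 0.2769]
tcp_rot: [0.46, 3.107, 0.0]
contact_force: [0.2, -0.0, 0.1]
width: 0.704
```

Run:
```python
from cell import r,get_image
import cv2,pickle,numpy as np
s=r.get_state();print(s["time"],s["eef_pos"],s["contact_force"],s["width"])
out=np.zeros((600,800,3),np.uint8)
a=get_image("side")["color"];b=get_image("top")["color"]
pickle.dump((a,b),open("pics/fin.pkl","wb"))
def crop(i,x,y,w,h,k): return cv2.resize(i[y:y+h,x:x+w,::-1],None,fx=k,fy=k,interpolation=cv2.INTER_CUBIC)
out[:600,:400]=crop(a,350,235,80,120,5); out[:600,400:]=crop(b,300,130,100,150,4)
cv2.imwrite("pics/c8.png",out)
a0=pickle.load(open("pics/side0.pkl","rb"))["color"]
print("stylus region diff",(np.abs(a0[250:305,380:410].astype(int)-a[250:305,380:410]).sum(2)>60).sum())
```

```text
21.25 [ 0.39256036 -0.35111879  0.27692756] [ 0.17198298 -0.00786057  0.13993972] 0.703505515656393
stylus region diff 182
```

View pics/c8.png

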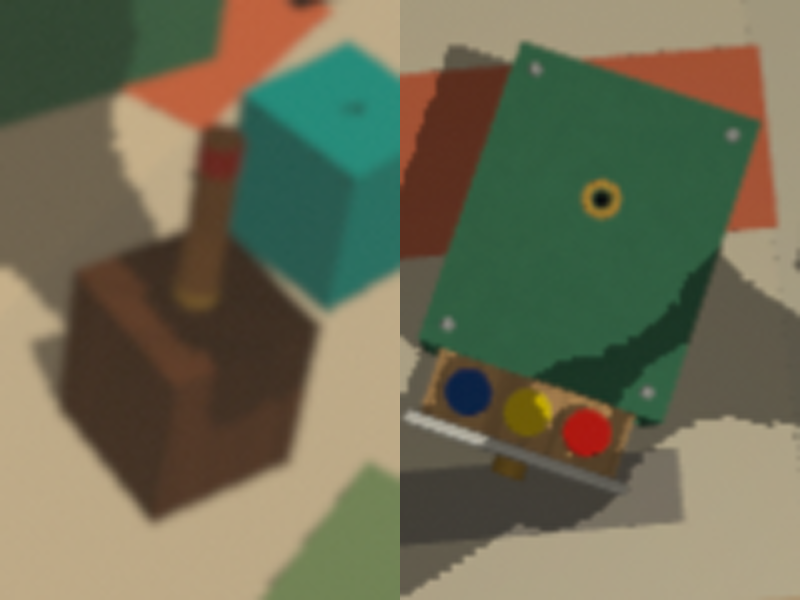

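The stylus stands upright with its handle's end on the block. In the top view the drawer front is about 18 px (roughly 43 mm) out. Handing in.

```bash
python3 -c "
from cell import r
print(r.hand_in()); print(r.get_state()['time'])"
```

```text
the job is handed in; nothing more can be done
None
the job is handed in; nothing more can be done
```

The job is handed in: the drawer has sprung out and the stylus is back in its stand, at about 21 s on the robot clock (limit 59 s). The hand-in reports no verdict.

- **Opening the drawer:** I took the stylus from its stand and put the needle through the brass ring. It met the pad about 21 mm below the lid's top. I pressed in 0.5 to 1 mm steps until the catch freed after about 6 mm, kept it pressed while the drawer sprang out, then withdrew.
- **Putting the stylus back:** I lowered it until it just seated, at about 2 N and at the same tool height where I had picked it up. Then I opened the gripper and moved clear.

**Last checks:**
- **Stylus:** the final side view shows it upright, with the end of its handle resting on the block.
- **Drawer:** the top view puts it about 43 mm out.
- **Robot:** the force reading is about 0 N, so it is touching nothing.

**What disagreed or was not checked:**
- **Higher force on the catch:** it took about 7 N before the pad moved visibly, against the stated 3 N. It then stayed at 8 to 9 N until it tripped, against the stated 6 to 8 N. The highest reading was 8.6 N, well under 16 N, and I found no reason for the difference.
- **Stylus picture comparison:** comparing the stand area with the first picture showed some changed pixels. I put this down to the arm's shadow and did not look into it further.
- **Loose items:** I did not measure the jar, pots or comb again. The path kept clear of them.

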